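# Load the label roll on the dispenser's keyed drive

### The job

Lift the label roll from the counter and load it into the round cup of the label dispenser: turn it under a light downward touch until the hidden key in the cup finds the notch in the roll's foot and the roll sinks fully home, level on the cup floor, then let go and move clear. Never force or drop the roll onto the key, keep it upright, and leave the tape, the small carton and the marker cup where they are.

Things in the scene. Friction and masses are not known exactly. Their poses are not given: they have to be found in the camera images.
- label_roll: Roll of white labels on a blue hub, upright, 0.2-0.37 kg, 96 mm tall. Origin: centre of its underside, z up its axis. Round blue foot 72 mm diameter, 26 mm tall; paper 92 mm diameter, z = 26 to 56 mm. One notch in the foot's underside, on its -x side, which a red stripe on the paper's top marks; at the start that side points within about 46 degrees of world -x.
- roll_grip (a point): Centre of the blue upright grip block on top of the roll, on the axis, 76 mm above the roll's underside. The block is 44 mm long along the roll's x, 22 mm thick along its y and 40 mm tall (z = 56 to 96 mm above the underside). Axes as the roll's.
- roll_notch (a point): Mouth of the notch, in the plane of the foot's underside, 27 mm from the axis on the roll's -x side. The notch is 10.6 mm wide, 12 mm deep (upwards), open at the foot's rim and reaches in to 18 mm from the axis; there is no other notch. Axes as the roll's.
- dispenser: Fixed label dispenser: grey housing 150 x 150 mm, 50 mm tall; in the middle of its top a round black cup, inner diameter 74.6 mm, flared to 80 mm at the rim, rim 76 mm and floor 56 mm above the counter. Origin: centre of its underside, on the cup's axis, z up. Its front (label slot, steel lip, green lamp) is -x and points within about 17 degrees of world -x.
- cup_floor (a point): Centre of the cup floor, where the seated roll's underside rests; axes as the dispenser's. On the floor stands one black key, 8 mm wide, 10 mm tall, 21 to 33 mm from the axis, in an unknown direction up to 69 degrees either side of the front (-x), braked firmly. The roll drops home only with its notch over the key (within a few degrees), else it rests 10 mm high. Over 40 N does damage.
- packing_tape: Roll of brown packing tape lying flat, 92 mm diameter, 46 mm tall; origin at the centre of its underside. Leave alone.
- small_carton: Small cardboard parcel, 90 x 90 mm, 70 mm tall; origin at the centre of its underside. Leave alone.
- marker_cup: Black cup, 72 mm diameter, 85 mm tall, with three marker pens reaching to 130 mm; origin at the centre of its underside. Leave alone.

How it is judged:
On the way, in this order (a step that is already met when the one before it is completed fails the run):
1. the label roll is lifted clear of the counter (height (world z) of label_roll above 0.04 m), for 0.2 s.
2. the roll's foot is inside the dispenser's cup (horizontal distance between label_roll and cup_floor below 0.005 m and z of label_roll in the frame of cup_floor below 0.015 m), for 0.1 s.
At the end, for the whole second after the job is handed in: The roll stands in the dispenser's cup with its foot on the cup floor (within 3 mm in height, within 5 mm of the cup's axis), level within about 3.5 degrees, at rest and released (horizontal distance between label_roll and cup_floor below 0.005 m and z of label_roll in the frame of cup_floor between -0.003 and 0.003 m and angle between label_roll's own z axis and vertical below 0.06 rad and linear speed of label_roll below 0.02 m/s and contact force between label_roll and the fingers below 0.1 N); the robot touches nothing.
It fails at once if the roll is pressed or dropped on the dispenser with more than 40 N (contact force between label_roll and dispenser above 40 N).
It fails at once if the roll is tipped over (more than 35 degrees) (angle between label_roll's own z axis and vertical above 0.61 rad).
It fails at once if the packing tape is displaced by more than 30 mm (distance of packing_tape from where it was at the start of the episode above 0.03 m).
It fails at once if the small carton is displaced by more than 30 mm (distance of small_carton from where it was at the start of the episode above 0.03 m).
It fails at once if the marker cup is displaced by more than 30 mm (distance of marker_cup from where it was at the start of the episode above 0.03 m).
It also fails if it takes over 61 s, if anything falls off the work surface, if the arm or the gripper's body presses on something with over 40 N, if the wrist force passes 120 N, or if a joint passes its speed limit or range.

### The arm

A 6-joint arm with a two-finger parallel gripper is mounted at the origin on the work surface. World frame = base frame: x ahead of the robot, y to its left, z up, the work surface at z = 0. Lengths are in m, angles in rad, forces in N, time in s.
With the tool pointing down it reaches from about 0.3 to 0.775 m from the base axis. Payload 14.6 kg.
Tool frame: the origin (TCP) lies at the very end of the fingers, on their centre line; the grasp point (between the pads) lies 19 mm behind it; z points along the fingers, y is the direction in which the jaws open and shut (so a half turn about z gives the same grasp; the last joint's range is limited). The gripper opens to 94 mm and grips with 3 to 60 N. Pads are 16 mm wide; open, the fingers measure 119 mm over their backs; the gripper's body (75 mm by 177 mm) begins 78 mm behind the grasp point.
Start: joints at [1.268, 0.3, 1.521, -0, 1.321, -0.067], TCP at [0.128, 0.535, 0.205] pointing down, gripper open.
Joint ranges: [-3.03, 3.03], [-0.79, 2.21], [0.23, 2.52], [-1.04, 4.18], [0, 3.07], [-2.55, 2.55]. Speed limits (rad/s): [2.22, 2.22, 2.57, 3.14, 3.14, 3.14].

### API

Orientations are given as [roll, pitch, yaw] about the fixed x, y, z axes, in that order (R = Rz(yaw) Ry(pitch) Rx(roll)).
In Python, from station import ctrl, vision, ticket gives the robot as it stands.
- The arm moves only by the tool step_arm, never from a script. Its argument "steps" is a list of rows, each an object of numbers: "x", "y", "z": the shift along the tool's x, y, z in m; "ax", "ay", "az": the turn, a rotation vector about the tool's x, y, z in degrees; "claw": the finger opening in m, from 0 to 0.094. A call has 1 to 5 rows; each row shifts and turns the pose as measured when the row begins, along the tool's axes as they then stand; what a row does not reach is not made up. A row lasts 1/12 s, in which the tool goes at most 41.7 mm and 7.16 degrees, less where a joint would pass 70% of its speed; a pose out of reach is approached as far as the arm can. A call with a gripper value outside its range is refused whole. The fingers move at their own pace and stop on an object; "grip_force" is the grip in N (left out, the last holds). Time passes only in rows, so rows that do not move let the fingers close. It gives the time, the measured TCP pose, the force and the opening at its end, in the units of the state.
- ctrl.get_obs(): the state, without advancing time (a new reading comes with each control period).
- vision.camera(name): name is "side" or "top"; returns (picture, depth): 384x512x3 uint8, red, green, blue; 384x512 float32, m along the optical axis (not along the pixel's ray), 0 where there is no reading.
- vision.camera_params(name): a dict with "fov_y" (degrees; the focal length in pixels is half the picture's height over the tangent of half this angle, whatever the lens; pixels are square), "cx", "cy" (the principal point, pixels), "origin" and "attitude" of the camera in the world. Camera axes: x right, y up, looking along -z (the intrinsics and any distortion apply to the point x, -y, -z); pixel columns grow to the right and rows downward; lengths in m; the calibration is good to about 2 mm. A picture is of the moment at which its call begins. camera_params takes no time and is no camera call.
- ticket.hand_in(): hands the job in, once; it reports no verdict.
The state is a dict: "time_s": time; "qpos": joint angles; "joint_vel": joint speeds; "tau": joint torques, N m; "ee_pos": TCP position; "eef_rot": TCP orientation; "force": force on the tool from outside, world axes, zero at the start; "moment": the same for the moment, N m; "grip_width": finger opening in m.
Only numpy, scipy, OpenCV 4.12 (cv2) and the standard library are available. Lean on these libraries where they do the work, as an engineer would, in place of code of your own. Each camera call takes 0.05 s, during which the arm holds its last target.

## Working session

There is one attempt and no reset: what is moved stays moved. The work goes in short steps, Python scripts to look and compute and a tool call to move; the robot and the scene stay as the last step left them, time stands still between calls to the robot, and variables do not carry over. Pictures are saved under pics/ and viewed, and the job is handed in when it is done.

Besides the shell and the picture viewer there is one more tool, called after "Emit:" as name([rows], argument=value, ...), one row to a line, values as JSON. step_arm: Moves the arm, as the interface text tells. Its arguments: {"type":"object","properties":{"steps":{"type":"array"},"grip_force":{"type":"number"}},"required":["steps"]}

```bash
ls; mkdir -p pics; python3 - <<'E'
from station import ctrl, vision
import cv2,numpy as np
print(ctrl.get_obs())
for n in("side","top"):
    print(vision.camera_params(n))
    p,d=vision.camera(n); cv2.imwrite(f"pics/{n}0.png",p[:,:,::-1]); np.savez(f"pics/{n}0.npz",p=p,d=d)
E
```

```text
pics
{'time_s': 0.0, 'qpos': array([ 1.26837369e+00,  3.00461119e-01,  1.52158646e+00,  4.89145693e-06,
        1.32069360e+00, -6.66164460e-02]), 'joint_vel': array([ 6.63310971e-04,  8.86821198e-05, -5.89466386e-06,  8.92823631e-04,
       -2.47171213e-03, -8.98737613e-04]), 'tau': array([-1.30446566e-03, -5.31778944e+01, -3.52747750e+01,  7.07415026e-02,
        2.43245781e-02, -9.58158012e-05]), 'ee_pos': array([0.12842657, 0.53452491, 0.20488953]), 'eef_rot': array([-3.14044699e+00, -8.11818105e-05,  2.90578520e+00]), 'force': array([ 0.4070319 , -0.81042331,  0.16668079]), 'moment': array([-0.04639187, -0.00196293,  0.02703359]), 'grip_width': 0.09394208566486305}
{'fov_y': 55.940948277615405, 'cx': 256.16850493635087, 'cy': 193.84910024022125, 'origin': array([0.37848046, 0.55692455, 0.58977507]), 'attitude': array([ 0.93831276, -0.01503752, -2.85488886])}
{'fov_y': 45.30737120744643, 'cx': 260.58343872228585, 'cy': 186.99743893709683, 'origin': array([ 0.30861544, -0.10365248,  1.23994206]), 'attitude': array([ 0.22079455,  0.00484196, -1.5745323 ])}
```

View pics/side0.png

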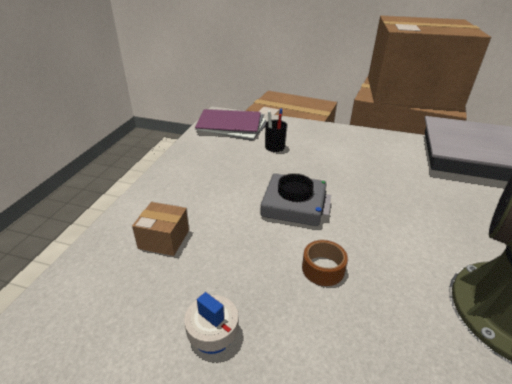

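View pics/top0.png

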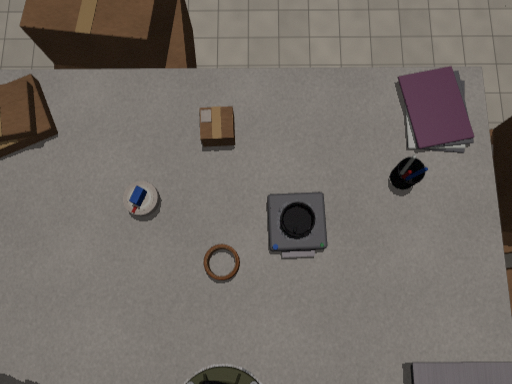

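Side view: the roll is at about (212,320) with its red stripe at (226,327), the dispenser cup at (296,187), the tape at (325,262), the carton at (162,230) and the marker cup at (276,136). Top view: the roll is at (143,198) and the cup at (297,221). Next I'll measure these.

```bash
cat > h.py <<'E'
import numpy as np,cv2
from scipy.spatial.transform import Rotation as Rn
from station import ctrl, vision
def cam(n):
    c=vision.camera_params(n); f=192/np.tan(np.radians(c['fov_y']/2))
    return c,f,Rn.from_euler('xyz',c['attitude']).as_matrix()
def ray(n,uv):
    c,f,R=cam(n); uv=np.atleast_2d(uv).astype(float)
    d=np.c_[(uv[:,0]-c['cx'])/f,-(uv[:,1]-c['cy'])/f,-np.ones(len(uv))]
    return c['origin'],d@R.T
def plane(n,uv,z):
    o,d=ray(n,uv); t=(z-o[2])/d[:,2]; return o+d*t[:,None]
def dep(n,uv,D):
    o,d=ray(n,uv); uv=np.atleast_2d(uv).astype(int); return o+d*D[uv[:,1],uv[:,0]][:,None]
def proj(n,P):
    c,f,R=cam(n); q=(np.atleast_2d(P)-c['origin'])@R
    return np.c_[c['cx']+f*q[:,0]/-q[:,2],c['cy']-f*q[:,1]/-q[:,2]]
def cloud(n,D):
    v,u=np.mgrid[0:384,0:512]; o,d=ray(n,np.c_[u.ravel(),v.ravel()])
    return (o+d*D.reshape(-1,1)).reshape(384,512,3)
E
python3 - <<'E'
from h import *
for n,bx in(("side",(160,270,260,370)),("top",(110,170,175,225))):
    a=np.load(f"pics/{n}0.npz");p=a['p'];D=a['d'];P=cloud(n,D)
    hsv=cv2.cvtColor(p,cv2.COLOR_RGB2HSV);H,S,V=[hsv[...,i].astype(int) for i in range(3)]
    m=np.zeros(H.shape,bool);m[bx[1]:bx[3],bx[0]:bx[2]]=1; m&=D>0
    print(n,"table z",np.median(P[300:320,350:400,2][D[300:320,350:400]>0]))
    blue=m&(H>100)&(H<130)&(S>120); red=m&((H<10)|(H>170))&(S>120)
    white=m&(S<70)&(V>120)
    for nm,k,lo,hi in(("blue",blue,.088,.104),("red",red,.045,.066),("paper",m&~blue,.05,.063)):
        q=P[k&(P[...,2]>lo)&(P[...,2]<hi)]
        print(nm,k.sum(),len(q),q.mean(0).round(4) if len(q) else None, np.median(P[k][:,2]) if k.any() else None)
        if len(q)>5:
            r=cv2.minAreaRect((q[:,:2]*1000).astype(np.float32)); print("  rect",np.round(r[0],1),np.round(r[1],1),r[2]); print("  circ",cv2.minEnclosingCircle((q[:,:2]*1000).astype(np.float32)))
    # dispenser
    bx=(255,165,335,230) if n=="side" else (260,185,335,262)
    m=np.zeros(H.shape,bool);m[bx[1]:bx[3],bx[0]:bx[2]]=1; m&=D>0
    for nm,lo,hi in(("top50",.046,.054),("rim",.072,.080),("floor",.052,.060)):
        q=P[m&(P[...,2]>lo)&(P[...,2]<hi)]
        print(nm,len(q),q.mean(0).round(4) if len(q) else None)
        if len(q)>5:
            r=cv2.minAreaRect((q[:,:2]*1000).astype(np.float32)); print("  rect",np.round(r[0],1),np.round(r[1],1),r[2])
            print("  circ",cv2.minEnclosingCircle((q[:,:2]*1000).astype(np.float32)))
E
```

```text
side table z 0.0005037255408769648
blue 588 328 [0.5484 0.2215 0.0952] 0.09160547796481475
  rect [549.5 219.7] [20.5 43.5] 66.09237670898438
  circ ((549.5189819335938, 220.10142517089844), 22.511459350585938)
red 37 37 [0.5187 0.2319 0.0576] 0.057724388688048967
  rect [518.7 231.7] [ 6.7 15.9] 67.73793029785156
  circ ((518.87939453125, 232.5900115966797), 8.099721908569336)
paper 9373 1474 [0.5453 0.2283 0.0563] 0.0006789180990812715
  rect [548.7 219.1] [91.3 88.1] 37.07955551147461
  circ ((549.635986328125, 217.9822540283203), 46.32426834106445)
top50 1195 [ 0.4837 -0.1693  0.0503]
  rect [ 487.6 -194. ] [146.9 153.1] 2.2937941551208496
  circ ((489.39532470703125, -193.74551391601562), 101.55084991455078)
rim 230 [ 0.487  -0.1951  0.0756]
  rect [ 487.8 -192.3] [87.6 91.2] 7.530987739562988
  circ ((486.64874267578125, -193.5255584716797), 46.962223052978516)
floor 453 [ 0.4835 -0.1893  0.0557]
  rect [ 485.1 -192. ] [137.9 132.6] 3.0839366912841797
  circ ((481.7269592285156, -191.33758544921875), 90.8050765991211)
top table z -0.00017586372407318862
blue 196 137 [0.5474 0.2
[... 272 characters left out ...]
203125, 232.98683166503906), 8.1513032913208)
paper 3359 722 [0.5467 0.2162 0.0565] 0.0013834466978743798
  rect [548.9 218.3] [89.9 90.8] 31.833969116210938
  circ ((548.9607543945312, 218.1966552734375), 46.33604049682617)
top50 2046 [ 0.4849 -0.1916  0.05  ]
  rect [ 487.8 -192.4] [148.  148.8] 1.99453866481781
  circ ((488.1006164550781, -192.66310119628906), 101.29222106933594)
rim 252 [ 0.4895 -0.1921  0.0755]
  rect [ 488.5 -191.8] [87.  88.6] 87.85504150390625
  circ ((487.8467712402344, -192.6573944091797), 44.962364196777344)
floor 958 [ 0.486  -0.1904  0.0549]
  rect [ 486.6 -192.2] [139.5 145. ] 2.708831548690796
  circ ((487.1558837890625, -192.7076873779297), 94.41651916503906)
```

```bash
python3 - <<'E'
import cv2
a=cv2.imread("pics/side0.png");b=cv2.imread("pics/top0.png")
A=cv2.resize(a[285:360,165:265],(400,300),interpolation=2);B=cv2.resize(a[165:240,245:345],(400,300),interpolation=2)
C=cv2.resize(b[170:230,105:185],(400,300),interpolation=2);Dd=cv2.resize(b[185:260,250:350],(400,300),interpolation=2)
cv2.imwrite("pics/crop0.png",cv2.vconcat([cv2.hconcat([A,B]),cv2.hconcat([C,Dd])]))
E
```

```text
(no output)
```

View pics/crop0.png

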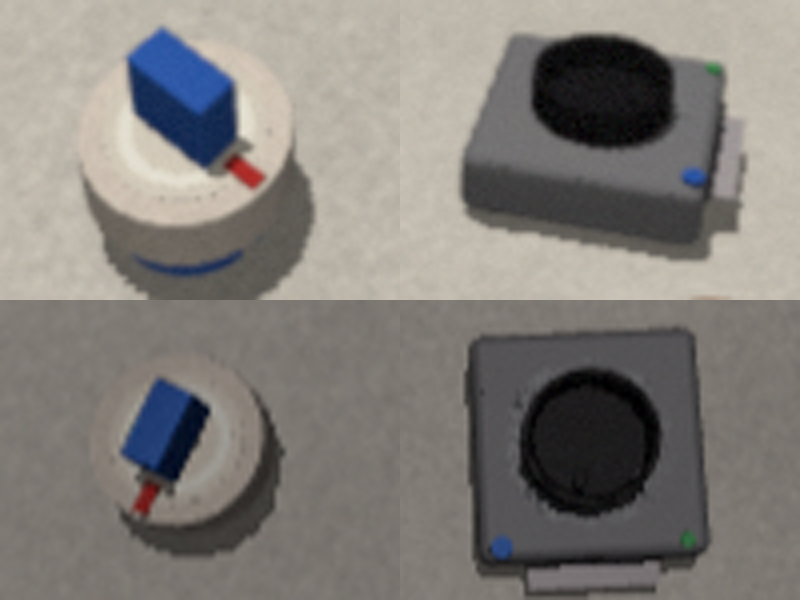

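Roll at about (0.549, 0.218), yaw ≈ −23.5°. Cup at about (0.488, −0.1925), dispenser yaw ≈ 2°. The crop has a faint dark mark in the cup near top-view pixel (295,231), so I'll check whether the key is visible.

```bash
python3 - <<'E'
from h import *
out=[]
for n,b in(("top",(275,200,320,240)),("side",(275,172,317,204))):
    a=np.load(f"pics/{n}0.npz");p=a['p'];D=a['d'];P=cloud(n,D)
    g=p[b[1]:b[3],b[0]:b[2]].astype(float); g=np.clip(g*4,0,255).astype(np.uint8)
    out.append(cv2.resize(g[:,:,::-1],(400,356),interpolation=0))
    q=P.reshape(-1,3); r=np.hypot(q[:,0]-.4880,q[:,1]+.1925)
    k=(r<.034)&(D.ravel()>0)
    print(n,k.sum(),np.percentile(q[k,2],[2,25,50,75,95,98]).round(4))
    kk=k&(q[:,2]>.0605)&(r<.034)
    print(np.c_[q[kk]*1000,r[kk]*1000,np.degrees(np.arctan2(q[kk,1]+.1925,q[kk,0]-.488))].round(1)[:40])
cv2.imwrite("pics/cup.png",cv2.hconcat(out))
E
```

```text
top 533 [0.0511 0.0543 0.056  0.0578 0.0605 0.0648]
[[ 509.  -206.2   60.7   25.   -33.2]
 [ 498.5 -161.9   61.7   32.4   71.1]
 [ 495.8 -213.7   60.5   22.6  -69.7]
 [ 490.7 -190.3   60.7    3.5   40. ]
 [ 485.4 -172.    61.3   20.6   97.1]
 [ 485.4 -177.2   61.4   15.5   99.6]
 [ 474.6 -205.2   63.4   18.4 -136.6]
 [ 472.6 -166.7   60.7   30.1  120.9]
 [ 466.8 -184.4   64.2   22.7  159. ]
 [ 466.5 -186.8   66.4   22.2  165.1]
 [ 466.8 -189.5   64.4   21.4  172. ]
 [ 467.1 -197.4   61.5   21.4 -166.7]
 [ 467.1 -218.1   60.8   33.  -129.2]
 [ 463.6 -184.    69.2   25.9  160.8]
 [ 463.8 -186.7   67.3   24.9  166.4]
 [ 464.1 -189.4   65.3   24.1  172.6]
 [ 464.5 -210.2   61.6   29.5 -143. ]
 [ 461.4 -181.6   66.4   28.8  157.7]
 [ 461.4 -184.1   66.1   27.9  162.5]
 [ 461.2 -186.6   67.6   27.4  167.6]
 [ 461.9 -189.5   62.3   26.3  173.5]
 [ 458.9 -181.5   66.    31.1  159.4]
 [ 458.9 -184.1   65.9   30.3  163.9]
 [ 458.5 -186.5   68.5   30.1  168.5]
 [ 456.5 -184.2   64.5   32.6  165.2]
 [ 455.9 -186.4   69.1   32.7  169.2]]
side 193 [0.0552 0.0564 0.0569 0.0575 0.064  0.0667]
[[ 465.3 -190.5   66.4   22.8  175. ]
 [ 462.9 -191.1   66.5   25.1  176.9]
 [ 466.9 -185.1   66.7   22.4  160.7]
 [ 464.1 -182.6   69.    25.9  157.4]
 [ 462.1 -186.7   66.6   26.5  167.3]
 [ 459.7 -186.9   67.    28.9  168.9]
 [ 457.2 -187.2   67.3   31.2  170.3]
 [ 466.6 -185.    63.7   22.7  160.8]
 [ 464.1 -184.6   64.5   25.2  161.7]
 [ 461.3 -182.2   66.8   28.6  158.9]
 [ 459.2 -185.8   64.8   29.5  166.8]
 [ 466.3 -184.5   61.    23.2  159.8]]
```

View pics/cup.png

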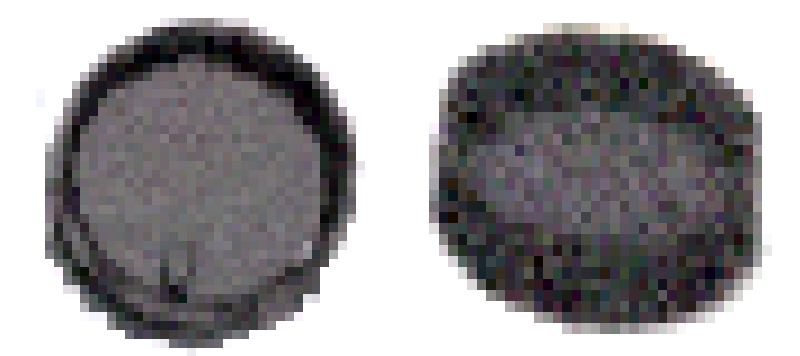

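Both depth maps show the key at azimuth ≈166° (front is 182°, so it's in range), 22–33 mm from the axis and about 66 mm high. The notch is now at ≈156.5°, so the roll needs roughly +9.5°. I'll write a move helper and then approach.

```bash
cat > m.py <<'E'
import sys,numpy as np
from scipy.spatial.transform import Rotation as Rn
from station import ctrl
x,y,z,yaw=map(float,sys.argv[1:5])
o=ctrl.get_obs();R=Rn.from_euler('xyz',o['eef_rot'])
Rt=Rn.from_euler('xyz',[np.pi,0,np.radians(yaw)])
print("pos",o['ee_pos'].round(4),"rpy",np.degrees(o['eef_rot']).round(2),"F",o['force'].round(2),"M",o['moment'].round(3),"w",round(o['grip_width'],4),"t",o['time_s'])
print("d tool mm",(1000*R.inv().apply(np.array([x,y,z])-o['ee_pos'])).round(1),"turn",np.degrees((R.inv()*Rt).as_rotvec()).round(2), "d tool after turn",(1000*Rt.inv().apply(np.array([x,y,z])-o['ee_pos'])).round(1))
E
python3 m.py .549 .218 .15 156.5
```

```text
pos [0.1285 0.5346 0.205 ] rpy [-179.94   -0.    166.49] F [ 0.67  0.22 -0.43] M [-0.006  0.017  0.011] w 0.0937 t 0.1
d tool mm [-482.9 -209.5   55.1] turn [-0.06  0.    9.99] d tool after turn [-511.9 -122.6   55. ]
```

Emit:
step_arm([
  {"az":5,"claw":0.06},
  {"az":5,"claw":0.06},
])

```text
validation failed for argument at $.st...
```

```bash
python3 m.py .549 .218 .15 156.5
```

```text
pos [0.1285 0.5346 0.205 ] rpy [-179.94   -0.    166.49] F [ 0.67  0.22 -0.43] M [-0.006  0.017  0.011] w 0.0937 t 0.1
d tool mm [-482.9 -209.5   55.1] turn [-0.06  0.    9.99] d tool after turn [-511.9 -122.6   55. ]
```

The call was refused on the steps argument, possibly because each row needs every key. I'll retry with all of them.

Emit:
step_arm([
  {"x":0.0,"y":0.0,"z":0.0,"ax":0.0,"ay":0.0,"az":5.0,"claw":0.06},
])

```text
time_s: 0.18
ee_pos: [0.1284, 0.5344, 0.2046]
eef_rot: [-3.14, 0.0, 2.82]
force: [0.0, 0.2, 0.1]
grip_width: 0.0903
```

Emit:
step_arm([
  {"x":0.0,"y":0.0,"z":0.0,"ax":0.0,"ay":0.0,"az":5.0,"claw":0.06},
  {"x":-0.039,"y":-0.0095,"z":0.0,"ax":0.0,"ay":0.0,"az":0.0,"claw":0.06},
  {"x":-0.039,"y":-0.0095,"z":0.0,"ax":0.0,"ay":0.0,"az":0.0,"claw":0.06},
  {"x":-0.039,"y":-0.0095,"z":0.0,"ax":0.0,"ay":0.0,"az":0.0,"claw":0.06},
  {"x":-0.039,"y":-0.0095,"z":0.0,"ax":0.0,"ay":0.0,"az":0.0,"claw":0.06},
])

```text
time_s: 0.6
ee_pos: [0.2539, 0.4358, 0.2024]
eef_rot: [-3.136, -0.001, 2.73]
force: [0.9, 0.4, -0.1]
grip_width: 0.0609
```

Emit:
step_arm([
  {"x":-0.039,"y":-0.0095,"z":0.0,"ax":0.0,"ay":0.0,"az":0.0,"claw":0.06},
  {"x":-0.039,"y":-0.0095,"z":0.0,"ax":0.0,"ay":0.0,"az":0.0,"claw":0.06},
  {"x":-0.039,"y":-0.0095,"z":0.0,"ax":0.0,"ay":0.0,"az":0.0,"claw":0.06},
  {"x":-0.039,"y":-0.0095,"z":0.0,"ax":0.0,"ay":0.0,"az":0.0,"claw":0.06},
  {"x":-0.039,"y":-0.0095,"z":0.0,"ax":0.0,"ay":0.0,"az":0.0,"claw":0.06},
])

```text
time_s: 1.02
ee_pos: [0.4185, 0.3072, 0.2017]
eef_rot: [-3.135, -0.002, 2.732]
force: [-0.3, 0.8, 0.7]
grip_width: 0.0601
```

```bash
python3 m.py .549 .218 .15 156.5
```

```text
pos [0.4185 0.3072 0.2017] rpy [-1.7962e+02 -9.0000e-02  1.5653e+02] F [-0.26  0.83  0.71] M [ 0.046 -0.055 -0.035] w 0.0601 t 1.0167
d tool mm [-155.3  -29.5   51.7] turn [-0.38 -0.09  0.03] d tool after turn [-155.3  -29.7   51.7]
```

Emit:
step_arm([
  {"x":-0.038,"y":-0.007,"z":0.01,"ax":0.0,"ay":0.0,"az":0.0,"claw":0.06},
  {"x":-0.038,"y":-0.007,"z":0.01,"ax":0.0,"ay":0.0,"az":0.0,"claw":0.06},
  {"x":-0.038,"y":-0.007,"z":0.01,"ax":0.0,"ay":0.0,"az":0.0,"claw":0.06},
  {"x":-0.038,"y":-0.007,"z":0.01,"ax":-0.3,"ay":0.0,"az":0.0,"claw":0.06},
  {"x":0.0,"y":0.0,"z":0.0,"ax":0.0,"ay":0.0,"az":0.0,"claw":0.06},
])

```text
time_s: 1.43
ee_pos: [0.5549, 0.2107, 0.1594]
eef_rot: [-3.14, -0.001, 2.727]
force: [0.2, 0.6, -0.7]
grip_width: 0.06
```

```bash
python3 m.py .549 .218 .062 156.5; python3 - <<'E'
from h import *
p,d=vision.camera("side");cv2.imwrite("pics/side1.png",p[:,:,::-1])
E
```

```text
pos [0.5549 0.2107 0.1594] rpy [-1.7992e+02 -8.0000e-02  1.5624e+02] F [ 0.2   0.64 -0.67] M [-0.042  0.007  0.006] w 0.06 t 1.4333
d tool mm [ 8.2  4.4 97.4] turn [-0.08 -0.08 -0.26] d tool after turn [ 8.3  4.3 97.4]
```

View pics/side1.png

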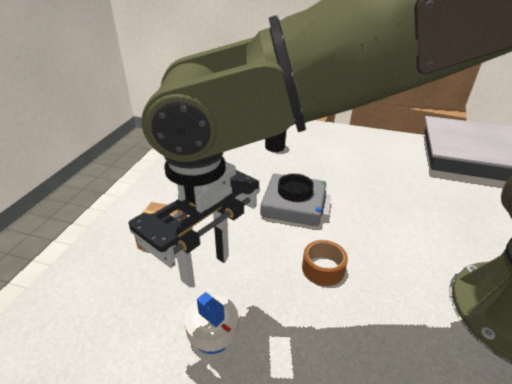

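Side view: the fingers at (187,270) and (221,245) straddle the block at (210,308) from above, with the jaw line across the block's thin side. Next I'll correct and descend.

Emit:
step_arm([
  {"x":0.008,"y":0.0045,"z":0.02,"ax":0.0,"ay":0.0,"az":-0.2,"claw":0.06},
  {"x":0.0,"y":0.0,"z":0.025,"ax":0.0,"ay":0.0,"az":0.0,"claw":0.06},
  {"x":0.0,"y":0.0,"z":0.0,"ax":0.0,"ay":0.0,"az":0.0,"claw":0.06},
])

```text
time_s: 1.73
ee_pos: [0.547, 0.2203, 0.1143]
eef_rot: [-3.141, -0.002, 2.729]
force: [-0.5, 0.1, -0.1]
grip_width: 0.0603
```

```bash
python3 m.py .549 .218 .062 156.5
```

```text
pos [0.547  0.2203 0.1143] rpy [-1.7997e+02 -9.0000e-02  1.5638e+02] F [-0.5   0.12 -0.09] M [-0.026  0.03   0.043] w 0.0603 t 1.7333
d tool mm [-2.8 -1.3 52.3] turn [-0.03 -0.09 -0.12] d tool after turn [-2.7 -1.3 52.3]
```

Emit:
step_arm([
  {"x":-0.0025,"y":-0.0013,"z":0.02,"ax":0.0,"ay":0.0,"az":0.0,"claw":0.06},
  {"x":0.0,"y":0.0,"z":0.02,"ax":0.0,"ay":0.0,"az":0.0,"claw":0.05},
  {"x":0.0,"y":0.0,"z":0.01,"ax":0.0,"ay":0.0,"az":0.0,"claw":0.05},
  {"x":0.0,"y":0.0,"z":0.0,"ax":0.0,"ay":0.0,"az":0.0,"claw":0.05},
])

```text
time_s: 2.07
ee_pos: [0.5477, 0.2211, 0.0669]
eef_rot: [3.14, -0.0, 2.733]
force: [-0.5, -0.5, -0.6]
grip_width: 0.0504
```

```bash
python3 m.py .549 .218 .062 156.5
```

```text
pos [0.5477 0.2211 0.0669] rpy [179.93  -0.   156.58] F [-0.49 -0.54 -0.59] M [0.03  0.057 0.013] w 0.0504 t 2.0667
d tool mm [-2.4 -2.4  4.9] turn [ 0.07 -0.    0.08] d tool after turn [-2.4 -2.3  4.9]
```

Emit:
step_arm([
  {"x":-0.0024,"y":-0.0024,"z":0.004,"ax":0.0,"ay":0.0,"az":0.0,"claw":0.05},
  {"x":0.0,"y":0.0,"z":0.0,"ax":0.0,"ay":0.0,"az":0.0,"claw":0.05},
])

```text
time_s: 2.23
ee_pos: [0.5492, 0.2187, 0.0648]
eef_rot: [3.139, 0.001, 2.734]
force: [-0.7, 0.1, -0.3]
grip_width: 0.0501
```

```bash
python3 m.py .549 .218 .062 156.5
```

```text
pos [0.5492 0.2187 0.0648] rpy [1.7987e+02 7.0000e-02 1.5665e+02] F [-0.74  0.07 -0.27] M [ 0.002 -0.056  0.024] w 0.0501 t 2.2333
d tool mm [-0.1 -0.7  2.8] turn [0.13 0.07 0.15] d tool after turn [-0.1 -0.7  2.8]
```

Emit:
step_arm([
  {"x":0.0,"y":0.0,"z":0.0,"ax":0.0,"ay":0.0,"az":0.0,"claw":0.015},
  {"x":0.0,"y":0.0,"z":0.0,"ax":0.0,"ay":0.0,"az":0.0,"claw":0.015},
  {"x":0.0,"y":0.0,"z":0.0,"ax":0.0,"ay":0.0,"az":0.0,"claw":0.015},
  {"x":0.0,"y":0.0,"z":0.0,"ax":0.0,"ay":0.0,"az":0.0,"claw":0.015},
], grip_force=25)

```text
time_s: 2.57
ee_pos: [0.5505, 0.2192, 0.0684]
eef_rot: [3.136, 0.005, 2.734]
force: [-0.3, 0.2, -0.3]
grip_width: 0.0272
```

```bash
python3 m.py .549 .218 .062 156.5
```

```text
pos [0.5505 0.2192 0.0684] rpy [179.69   0.26 156.65] F [-0.34  0.25 -0.28] M [ 0.021 -0.003  0.042] w 0.0272 t 2.5667
d tool mm [ 1.  -1.8  6.4] turn [0.31 0.26 0.15] d tool after turn [ 0.9 -1.7  6.4]
```

Zero rows drift upwards by about 1 mm each and tilt slightly. I'll compensate for that while the fingers finish closing.

Emit:
step_arm([
  {"x":0.001,"y":-0.0018,"z":0.005,"ax":0.3,"ay":0.26,"az":0.0,"claw":0.015},
  {"x":0.0,"y":0.0,"z":0.001,"ax":0.0,"ay":0.0,"az":0.0,"claw":0.015},
  {"x":0.0,"y":0.0,"z":0.001,"ax":0.0,"ay":0.0,"az":0.0,"claw":0.015},
])

```text
time_s: 2.82
ee_pos: [0.5505, 0.2185, 0.0648]
eef_rot: [3.138, 0.004, 2.734]
force: [-7.6, -1.6, 16.4]
grip_width: 0.0219
```

```bash
python3 m.py .549 .218 .062 156.5
```

```text
pos [0.5505 0.2185 0.0648] rpy [179.81   0.21 156.65] F [-7.6  -1.63 16.44] M [-0.761  1.615 -0.051] w 0.0219 t 2.8167
d tool mm [ 1.1 -1.1  2.8] turn [0.19 0.21 0.15] d tool after turn [ 1.1 -1.1  2.8]
```

Gripped: width is 21.9 mm and the block is 22 mm. Now the lift.

Emit:
step_arm([
  {"x":0.0,"y":0.0,"z":-0.008,"ax":0.0,"ay":0.0,"az":0.0,"claw":0.015},
  {"x":0.0,"y":0.0,"z":-0.02,"ax":0.0,"ay":0.0,"az":0.0,"claw":0.015},
  {"x":0.0,"y":0.0,"z":-0.03,"ax":0.0,"ay":0.0,"az":0.0,"claw":0.015},
  {"x":0.0,"y":0.0,"z":-0.03,"ax":0.0,"ay":0.0,"az":0.0,"claw":0.015},
  {"x":0.0,"y":0.0,"z":-0.03,"ax":0.0,"ay":0.0,"az":0.0,"claw":0.015},
])

```text
time_s: 3.23
ee_pos: [0.5462, 0.217, 0.1797]
eef_rot: [-3.134, -0.008, 2.734]
force: [0.7, 0.1, -1.7]
grip_width: 0.0217
```

```bash
python3 m.py .488 -.1925 .195 166.5;python3 - <<'E'
from h import *
p,d=vision.camera("side");cv2.imwrite("pics/side2.png",p[:,:,::-1])
E
```

```text
pos [0.5462 0.217  0.1797] rpy [-179.56   -0.48  156.64] F [ 0.7   0.13 -1.66] M [ 0.01  -0.044 -0.005] w 0.0217 t 3.2333
d tool mm [-108.8 -399.1  -13.1] turn [-0.39 -0.52 -9.86] d tool after turn [ -38.9 -411.7  -15.3]
```

View pics/side2.png

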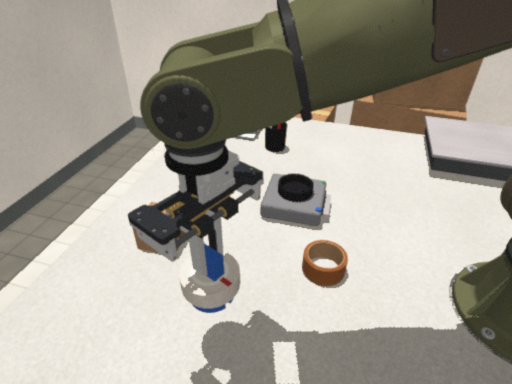

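The roll is held upright in the air at (210,280), clear of the counter. Next I'll turn it about 10° and carry it to the cup.

Emit:
step_arm([
  {"x":0.0,"y":-0.01,"z":-0.01,"ax":-0.4,"ay":-0.5,"az":-5.0,"claw":0.015},
  {"x":-0.002,"y":-0.02,"z":-0.004,"ax":0.0,"ay":0.0,"az":-4.9,"claw":0.015},
  {"x":-0.004,"y":-0.037,"z":0.0,"ax":0.0,"ay":0.0,"az":0.0,"claw":0.015},
  {"x":-0.004,"y":-0.037,"z":0.0,"ax":0.0,"ay":0.0,"az":0.0,"claw":0.015},
  {"x":-0.004,"y":-0.037,"z":0.0,"ax":0.0,"ay":0.0,"az":0.0,"claw":0.015},
])

```text
time_s: 3.7
ee_pos: [0.5261, 0.0794, 0.2037]
eef_rot: [3.134, 0.012, 2.924]
force: [1.6, -1.4, -1.9]
grip_width: 0.022
```

```bash
python3 m.py .488 -.1925 .195 166.5
```

```text
pos [0.5261 0.0794 0.2037] rpy [179.55   0.71 167.52] F [ 1.63 -1.43 -1.87] M [ 0.025 -0.049 -0.006] w 0.022 t 3.7
d tool mm [ -21.4 -273.8    6.8] turn [0.46 0.71 1.03] d tool after turn [ -26.4 -273.3    8.7]
```

Emit:
step_arm([
  {"x":-0.004,"y":-0.037,"z":0.0,"ax":0.4,"ay":0.7,"az":0.8,"claw":0.015},
  {"x":-0.004,"y":-0.037,"z":0.0,"ax":0.0,"ay":0.0,"az":0.0,"claw":0.015},
  {"x":-0.004,"y":-0.037,"z":0.0,"ax":0.0,"ay":0.0,"az":0.0,"claw":0.015},
  {"x":-0.004,"y":-0.037,"z":0.0,"ax":0.0,"ay":0.0,"az":0.0,"claw":0.015},
  {"x":-0.004,"y":-0.037,"z":0.0,"ax":0.0,"ay":0.0,"az":0.0,"claw":0.015},
])

```text
time_s: 4.12
ee_pos: [0.5001, -0.1135, 0.2034]
eef_rot: [3.141, -0.001, 2.911]
force: [1.2, 0.1, -2.7]
grip_width: 0.0214
```

```bash
python3 m.py .488 -.1925 .195 166.5
```

```text
pos [ 0.5001 -0.1135  0.2034] rpy [ 1.7996e+02 -6.0000e-02  1.6679e+02] F [ 1.22  0.09 -2.71] M [-0.042 -0.055 -0.076] w 0.0214 t 4.1167
d tool mm [ -6.3 -79.7   8.3] turn [ 0.04 -0.06  0.29] d tool after turn [ -6.7 -79.7   8.4]
```

Emit:
step_arm([
  {"x":-0.003,"y":-0.03,"z":0.0,"ax":0.0,"ay":0.0,"az":0.2,"claw":0.015},
  {"x":-0.002,"y":-0.025,"z":0.0,"ax":0.0,"ay":0.0,"az":0.0,"claw":0.015},
  {"x":0.0,"y":-0.012,"z":0.0,"ax":0.0,"ay":0.0,"az":0.0,"claw":0.015},
  {"x":0.0,"y":-0.005,"z":0.0,"ax":0.0,"ay":0.0,"az":0.0,"claw":0.015},
])

```text
time_s: 4.45
ee_pos: [0.4851, -0.1939, 0.2028]
eef_rot: [-3.141, -0.002, 2.901]
force: [-0.7, 0.9, -2.0]
grip_width: 0.022
```

```bash
python3 m.py .488 -.1925 .15 166;python3 - <<'E'
from h import *
out=[]
for n in("side","top"):
    p,d=vision.camera(n);np.savez(f"pics/{n}3.npz",p=p,d=d);out.append(p[90:290,200:400,::-1])
cv2.imwrite("pics/both3.png",cv2.resize(cv2.hconcat(out),(800,400),interpolation=2))
E
```

```text
pos [ 0.4851 -0.1939  0.2028] rpy [-1.7999e+02 -1.3000e-01  1.6622e+02] F [-0.68  0.86 -2.02] M [-0.073 -0.059 -0.018] w 0.022 t 4.45
d tool mm [-2.6  2.  52.8] turn [-0.01 -0.13  0.22] d tool after turn [-2.5  2.  52.8]
```

View pics/both3.png

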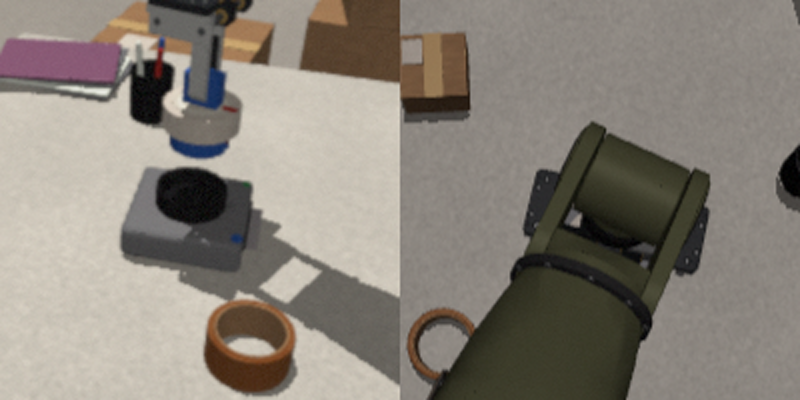

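The roll hangs upright over the cup: paper at full-picture (301,148), foot at (300,162), cup at (296,187). The top view is blocked by the arm. I'll measure the roll's centre from the side view.

```bash
cat > roll.py <<'E'
from h import *
import sys
from scipy.optimize import least_squares
def fitc(q,r):
    f=lambda c:np.hypot(q[:,0]-c[0],q[:,1]-c[1])-r
    s=least_squares(f,q.mean(0)+[-.0,-.02],loss='soft_l1',f_scale=.001);return s.x,np.std(s.fun)
def measure(n,p,D,under):
    P=cloud(n,D); hsv=cv2.cvtColor(p,cv2.COLOR_RGB2HSV);H,S,V=[hsv[...,i].astype(int) for i in range(3)]
    near=(np.hypot(P[...,0]-.488,P[...,1]+.1925)<.07)&(D>0)
    q=P[near&(P[...,2]>under+.028)&(P[...,2]<under+.05)&(S<90)&(V>90)]
    print("paper side",len(q),fitc(q[:,:2],.046))
    q=P[near&(P[...,2]>under+.003)&(P[...,2]<under+.022)&(H>100)&(H<130)&(S>120)]
    if len(q)>5: print("foot side",len(q),fitc(q[:,:2],.036),"z range",q[:,2].min(),q[:,2].max())
    k=near&((H<10)|(H>170))&(S>120)&(P[...,2]>under+.045)
    q=P[k]; print("red",len(q),q.mean(0).round(4)); return q.mean(0)
if __name__=="__main__":
    a=np.load(sys.argv[1]);measure("side",a['p'],a['d'],float(sys.argv[2]))
E
python3 roll.py pics/side3.npz .138
```

```text
paper side 320 (array([ 0.48492088, -0.19495042]), np.float64(0.0009816739914482453))
foot side 125 (array([ 0.48477558, -0.19483704]), np.float64(0.0009395768239364788)) z range 0.1412276045163518 0.15642895544373414
red 11 [ 0.4615 -0.1811  0.2432]
```

Roll centre is (0.485, −0.195), within 1 mm of the TCP. Target TCP is about (0.488, −0.192). I'll descend to just above the rim and correct there.

Emit:
step_arm([
  {"x":-0.0025,"y":0.0025,"z":0.015,"ax":0.0,"ay":0.0,"az":0.0,"claw":0.015},
  {"x":0.0,"y":0.0,"z":0.015,"ax":0.0,"ay":0.0,"az":0.0,"claw":0.015},
  {"x":0.0,"y":0.0,"z":0.012,"ax":0.0,"ay":0.0,"az":0.0,"claw":0.015},
  {"x":0.0,"y":0.0,"z":0.001,"ax":0.0,"ay":0.0,"az":0.0,"claw":0.015},
])

```text
time_s: 4.88
ee_pos: [0.4899, -0.1868, 0.1593]
eef_rot: [3.141, -0.0, 2.905]
force: [-0.5, -0.1, -2.7]
grip_width: 0.0219
```

```bash
python3 m.py .488 -.192 .131 166
```

```text
pos [ 0.4899 -0.1868  0.1593] rpy [ 1.7997e+02 -1.0000e-02  1.6643e+02] F [-0.46 -0.15 -2.68] M [0.026 0.021 0.013] w 0.0219 t 4.8833
d tool mm [ 0.6 -5.5 28.2] turn [ 0.03 -0.01  0.43] d tool after turn [ 0.6 -5.5 28.3]
```

Emit:
step_arm([
  {"x":0.0,"y":-0.005,"z":0.002,"ax":0.0,"ay":0.0,"az":0.4,"claw":0.015},
  {"x":0.0,"y":0.0,"z":0.002,"ax":0.0,"ay":0.0,"az":0.0,"claw":0.015},
  {"x":0.0,"y":0.0,"z":0.001,"ax":0.0,"ay":0.0,"az":0.0,"claw":0.015},
])

```text
time_s: 5.13
ee_pos: [0.4894, -0.1899, 0.1549]
eef_rot: [3.141, 0.0, 2.9]
force: [0.6, -0.5, -2.1]
grip_width: 0.0217
```

```bash
python3 m.py .488 -.192 .131 166;python3 - <<'E'
from h import *
p,d=vision.camera("side");np.savez("pics/side4.npz",p=p,d=d);cv2.imwrite("pics/side4.png",cv2.resize(p[110:235,210:376,::-1],(664,500),interpolation=2))
E
python3 roll.py pics/side4.npz .092;python3 m.py .488 -.192 .131 166
```

```text
pos [ 0.4894 -0.1899  0.1549] rpy [179.96   0.   166.16] F [ 0.59 -0.46 -2.06] M [-0.027  0.018 -0.004] w 0.0217 t 5.1333
d tool mm [ 0.9 -2.4 23.9] turn [0.04 0.   0.16] d tool after turn [ 0.9 -2.4 23.9]
paper side 296 (array([ 0.4892844 , -0.19097146]), np.float64(0.0010493174000990497))
foot side 104 (array([ 0.48913076, -0.19089573]), np.float64(0.0011754657343815158)) z range 0.09501322591158567 0.10825676693516045
red 16 [ 0.4688 -0.1746  0.2314]
pos [ 0.4894 -0.1899  0.1549] rpy [1.7996e+02 1.0000e-02 1.6616e+02] F [ 0.47 -0.21 -1.76] M [-0.026  0.056 -0.002] w 0.0219 t 5.1833
d tool mm [ 0.9 -2.4 23.9] turn [0.04 0.01 0.16] d tool after turn [ 0.9 -2.4 23.9]
```

View pics/side4.png

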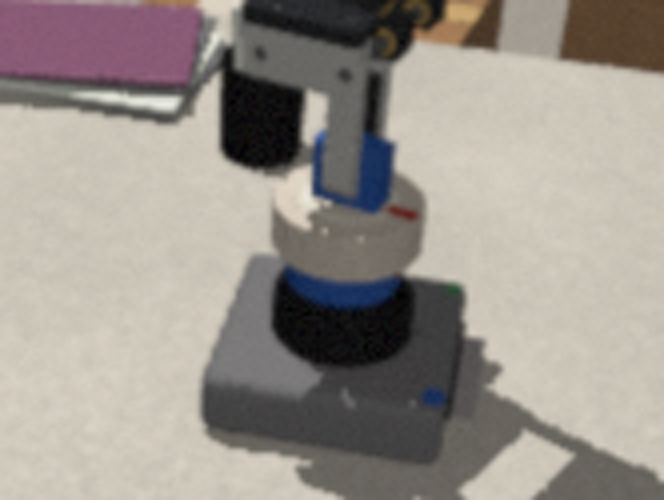

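The foot (crop (343,288)) sits just above the cup mouth, with the roll centre at (0.489, −0.191), so about 1.5–2 mm of correction remains. I'll correct that while descending slowly.

Emit:
step_arm([
  {"x":0.001,"y":-0.002,"z":0.003,"ax":0.0,"ay":0.0,"az":0.1,"claw":0.015},
  {"x":0.0,"y":0.0,"z":0.004,"ax":0.0,"ay":0.0,"az":0.0,"claw":0.015},
  {"x":0.0,"y":0.0,"z":0.004,"ax":0.0,"ay":0.0,"az":0.0,"claw":0.015},
  {"x":0.0,"y":0.0,"z":0.003,"ax":0.0,"ay":0.0,"az":0.0,"claw":0.015},
])

```text
time_s: 5.52
ee_pos: [0.4886, -0.192, 0.1415]
eef_rot: [3.141, 0.003, 2.898]
force: [-0.1, 1.0, -2.0]
grip_width: 0.0221
```

```bash
python3 m.py .488 -.192 .131 166
```

```text
pos [ 0.4886 -0.192   0.1415] rpy [179.99   0.18 166.04] F [-0.11  0.95 -1.96] M [-0.02   0.037 -0.033] w 0.0221 t 5.5167
d tool mm [ 0.6 -0.1 10.5] turn [0.01 0.18 0.04] d tool after turn [ 0.6 -0.1 10.5]
```

Emit:
step_arm([
  {"x":0.0005,"y":0.0,"z":0.003,"ax":0.0,"ay":0.1,"az":0.0,"claw":0.015},
  {"x":0.0,"y":0.0,"z":0.003,"ax":0.0,"ay":0.0,"az":0.0,"claw":0.015},
])

```text
time_s: 5.68
ee_pos: [0.488, -0.192, 0.1348]
eef_rot: [3.142, 0.001, 2.898]
force: [0.2, -1.4, -1.1]
grip_width: 0.0221
```

```bash
python3 m.py .488 -.192 .131 166
```

```text
pos [ 0.488  -0.192   0.1348] rpy [1.8000e+02 7.0000e-02 1.6603e+02] F [ 0.17 -1.4  -1.1 ] M [-0.146 -0.077 -0.002] w 0.0221 t 5.6833
d tool mm [-0.  -0.   3.8] turn [0.   0.07 0.03] d tool after turn [-0.  -0.   3.8]
```

Emit:
step_arm([
  {"x":0.0,"y":0.0,"z":0.002,"ax":0.0,"ay":0.0,"az":0.0,"claw":0.015},
  {"x":0.0,"y":0.0,"z":0.0015,"ax":0.0,"ay":0.0,"az":0.0,"claw":0.015},
])

```text
time_s: 5.85
ee_pos: [0.488, -0.1921, 0.1306]
eef_rot: [-3.141, 0.001, 2.898]
force: [0.3, -0.2, -2.6]
grip_width: 0.0216
```

```bash
python3 m.py .488 -.192 .131 166
```

```text
pos [ 0.488  -0.1921  0.1306] rpy [-1.7999e+02  7.0000e-02  1.6603e+02] F [ 0.3  -0.22 -2.58] M [-0.046 -0.061  0.   ] w 0.0216 t 5.85
d tool mm [ 0.   0.1 -0.4] turn [-0.01  0.07  0.03] d tool after turn [ 0.   0.1 -0.4]
```

Emit:
step_arm([
  {"x":0.0,"y":0.0,"z":0.0015,"ax":0.0,"ay":0.0,"az":0.0,"claw":0.015},
])

```text
time_s: 5.93
ee_pos: [0.488, -0.1921, 0.1289]
eef_rot: [-3.141, 0.001, 2.898]
force: [0.2, -0.2, -2.8]
grip_width: 0.0218
```

Emit:
step_arm([
  {"x":0.0,"y":0.0,"z":0.0015,"ax":0.0,"ay":0.0,"az":0.0,"claw":0.015},
])

```text
time_s: 6.02
ee_pos: [0.488, -0.1921, 0.1273]
eef_rot: [-3.141, 0.001, 2.898]
force: [0.8, 0.2, -1.7]
grip_width: 0.0217
```

```bash
python3 m.py .488 -.192 .121 166
```

```text
pos [ 0.488  -0.1921  0.1273] rpy [-1.7999e+02  7.0000e-02  1.6603e+02] F [ 0.85  0.17 -1.72] M [-0.115  0.014 -0.016] w 0.0217 t 6.0167
d tool mm [0.1 0.1 6.3] turn [-0.01  0.07  0.03] d tool after turn [0.1 0.1 6.3]
```

Emit:
step_arm([
  {"x":0.0,"y":0.0,"z":0.0015,"ax":0.0,"ay":0.0,"az":0.0,"claw":0.015},
])

```text
time_s: 6.1
ee_pos: [0.4881, -0.1921, 0.1256]
eef_rot: [-3.141, 0.001, 2.898]
force: [-0.1, 0.2, -2.7]
grip_width: 0.0219
```

Emit:
step_arm([
  {"x":0.0,"y":0.0,"z":0.0015,"ax":0.0,"ay":0.0,"az":0.0,"claw":0.015},
])

```text
time_s: 6.18
ee_pos: [0.4881, -0.1921, 0.124]
eef_rot: [-3.141, 0.001, 2.898]
force: [0.1, -1.0, -1.6]
grip_width: 0.022
```

```bash
python3 m.py .488 -.192 .121 166
```

```text
pos [ 0.4881 -0.1921  0.124 ] rpy [-1.7999e+02  7.0000e-02  1.6603e+02] F [ 0.08 -1.01 -1.55] M [-0.13  -0.002  0.036] w 0.022 t 6.1833
d tool mm [0.1 0.1 3. ] turn [-0.01  0.07  0.03] d tool after turn [0.1 0.1 3. ]
```

The underside is now below key-top height with no resistance, so the notch looks aligned. I'll continue gently until the floor.

Emit:
step_arm([
  {"x":0.0,"y":0.0,"z":0.0012,"ax":0.0,"ay":0.0,"az":0.0,"claw":0.015},
])

```text
time_s: 6.27
ee_pos: [0.4881, -0.1921, 0.1227]
eef_rot: [-3.141, 0.001, 2.898]
force: [-0.6, -1.1, -2.1]
grip_width: 0.0218
```

Emit:
step_arm([
  {"x":0.0,"y":0.0,"z":0.001,"ax":0.0,"ay":0.0,"az":0.0,"claw":0.015},
])

```text
time_s: 6.35
ee_pos: [0.4881, -0.1922, 0.1216]
eef_rot: [-3.141, 0.001, 2.898]
force: [-0.5, -0.2, -2.2]
grip_width: 0.0218
```

Emit:
step_arm([
  {"x":0.0,"y":0.0,"z":0.001,"ax":0.0,"ay":0.0,"az":0.0,"claw":0.015},
])

```text
time_s: 6.43
ee_pos: [0.4882, -0.1923, 0.1207]
eef_rot: [-3.141, 0.002, 2.898]
force: [-2.5, 1.7, 15.4]
grip_width: 0.0221
```

```bash
python3 m.py .488 -.192 .121 166
```

```text
pos [ 0.4882 -0.1923  0.1207] rpy [-1.7998e+02  1.0000e-01  1.6603e+02] F [-2.51  1.66 15.35] M [0.366 0.735 0.02 ] w 0.0221 t 6.4333
d tool mm [ 0.3  0.2 -0.3] turn [-0.02  0.1   0.03] d tool after turn [ 0.3  0.2 -0.3]
```

Contact at TCP z = 0.1207; floor contact was predicted at 0.121, against 0.131 if resting on the key. I'll verify by camera before letting go.

Emit:
step_arm([
  {"x":0.0,"y":0.0,"z":0.0,"ax":0.0,"ay":0.0,"az":0.0,"claw":0.015},
])

```text
time_s: 6.52
ee_pos: [0.4883, -0.1923, 0.1209]
eef_rot: [-3.141, 0.002, 2.898]
force: [0.7, 0.4, -2.2]
grip_width: 0.0221
```

```bash
python3 m.py .488 -.192 .121 166;python3 - <<'E'
from h import *
p,d=vision.camera("side");np.savez("pics/side5.npz",p=p,d=d);cv2.imwrite("pics/side5.png",cv2.resize(p[110:235,210:376,::-1],(664,500),interpolation=2))
P=cloud("side",d);q=P[(np.hypot(P[...,0]-.488,P[...,1]+.1925)<.05)&(d>0)]
h,e=np.histogram(q[:,2],np.arange(.07,.16,.004));print(list(zip(e.round(3),h)))
E
python3 roll.py pics/side5.npz .056
```

```text
pos [ 0.4883 -0.1923  0.1209] rpy [-1.7998e+02  1.2000e-01  1.6603e+02] F [ 0.73  0.42 -2.18] M [ 0.03  -0.033 -0.006] w 0.0221 t 6.5167
d tool mm [ 0.3  0.2 -0.1] turn [-0.02  0.12  0.03] d tool after turn [ 0.3  0.2 -0.1]
[(np.float64(0.07), np.int64(55)), (np.float64(0.074), np.int64(76)), (np.float64(0.078), np.int64(4)), (np.float64(0.082), np.int64(36)), (np.float64(0.086), np.int64(43)), (np.float64(0.09), np.int64(49)), (np.float64(0.094), np.int64(53)), (np.float64(0.098), np.int64(51)), (np.float64(0.102), np.int64(50)), (np.float64(0.106), np.int64(54)), (np.float64(0.11), np.int64(346)), (np.float64(0.114), np.int64(89)), (np.float64(0.118), np.int64(19)), (np.float64(0.122), np.int64(21)), (np.float64(0.126), np.int64(18)), (np.float64(0.13), np.int64(27)), (np.float64(0.134), np.int64(28)), (np.float64(0.138), np.int64(27)), (np.float64(0.142), np.int64(35)), (np.float64(0.146), np.int64(28)), (np.float64(0.15), np.int64(62)), (np.float64(0.154), np.int64(23))]
paper side 266 (array([ 0.48813917, -0.19338231]), np.float64(0.0011013071051924755))
red 11 [ 0.4749 -0.1708  0.1542]
```

View pics/side5.png

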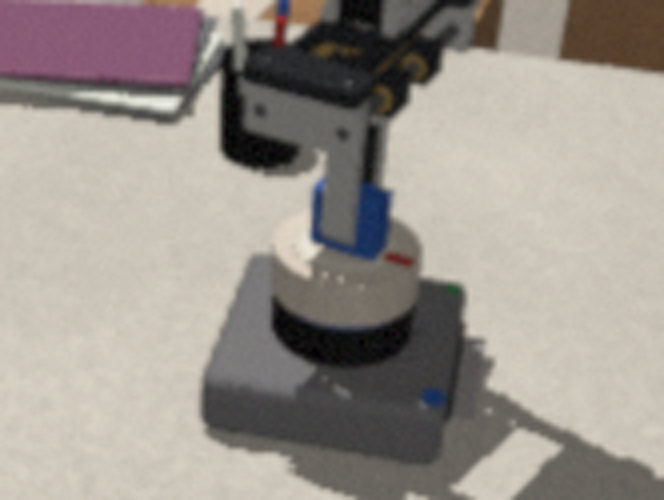

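The paper's top face is at z ≈ 0.112 (0.056 + 0.056), the centre is within 1 mm of the cup axis, and only a thin foot line shows at the rim (crop (343,326)). The roll is fully home, so I'll release.

Emit:
step_arm([
  {"x":0.0,"y":0.0,"z":0.0,"ax":0.0,"ay":0.0,"az":0.0,"claw":0.026},
  {"x":0.0,"y":0.0,"z":0.0005,"ax":0.0,"ay":0.0,"az":0.0,"claw":0.045},
  {"x":0.0,"y":0.0,"z":0.0005,"ax":0.0,"ay":0.0,"az":0.0,"claw":0.05},
  {"x":0.0,"y":0.0,"z":0.0005,"ax":0.0,"ay":0.0,"az":0.0,"claw":0.05},
  {"x":0.0,"y":0.0,"z":0.0005,"ax":0.0,"ay":0.0,"az":0.0,"claw":0.05},
])

```text
time_s: 6.98
ee_pos: [0.4886, -0.1923, 0.1192]
eef_rot: [-3.141, 0.003, 2.898]
force: [-0.5, 0.2, -0.7]
grip_width: 0.0483
```

```bash
python3 m.py .488 -.192 .121 166
```

```text
pos [ 0.4886 -0.1923  0.1192] rpy [-179.98    0.18  166.03] F [-0.53  0.16 -0.71] M [-0.005 -0.018  0.031] w 0.0483 t 6.9833
d tool mm [ 0.7  0.1 -1.8] turn [-0.02  0.18  0.03] d tool after turn [ 0.7  0.1 -1.8]
```

Released at a width of 48 mm. Now straight up, then off to the side so the top camera can see the cup.

Emit:
step_arm([
  {"x":0.0,"y":0.0,"z":-0.01,"ax":0.0,"ay":0.0,"az":0.0,"claw":0.05},
  {"x":0.0,"y":0.0,"z":-0.025,"ax":0.0,"ay":0.0,"az":0.0,"claw":0.05},
  {"x":0.0,"y":0.0,"z":-0.035,"ax":0.0,"ay":0.0,"az":0.0,"claw":0.05},
  {"x":0.0,"y":0.0,"z":-0.03,"ax":0.0,"ay":0.0,"az":0.0,"claw":0.05},
  {"x":0.0,"y":0.02,"z":-0.02,"ax":0.0,"ay":0.0,"az":0.0,"claw":0.05},
])

```text
time_s: 7.4
ee_pos: [0.4906, -0.1733, 0.2415]
eef_rot: [3.14, -0.006, 2.896]
force: [0.4, -0.6, 0.5]
grip_width: 0.0498
```

Emit:
step_arm([
  {"x":0.0,"y":0.035,"z":0.0,"ax":0.0,"ay":0.0,"az":0.0,"claw":0.05},
  {"x":0.0,"y":0.035,"z":0.0,"ax":0.0,"ay":0.0,"az":0.0,"claw":0.05},
  {"x":0.0,"y":0.035,"z":0.0,"ax":0.0,"ay":0.0,"az":0.0,"claw":0.05},
  {"x":0.0,"y":0.035,"z":0.0,"ax":0.0,"ay":0.0,"az":0.0,"claw":0.05},
  {"x":0.0,"y":0.03,"z":0.0,"ax":0.0,"ay":0.0,"az":0.0,"claw":0.05},
])

```text
time_s: 7.82
ee_pos: [0.5343, -0.0051, 0.2531]
eef_rot: [3.141, 0.008, 2.889]
force: [0.5, -1.3, -0.7]
grip_width: 0.0502
```

Emit:
step_arm([
  {"x":0.0,"y":0.01,"z":0.0,"ax":0.0,"ay":0.0,"az":0.0,"claw":0.05},
  {"x":0.0,"y":0.0,"z":0.0,"ax":0.0,"ay":0.0,"az":0.0,"claw":0.05},
  {"x":0.0,"y":0.0,"z":0.0,"ax":0.0,"ay":0.0,"az":0.0,"claw":0.05},
])

```text
time_s: 8.07
ee_pos: [0.5373, 0.0096, 0.2551]
eef_rot: [3.14, 0.009, 2.895]
force: [0.2, -0.6, 0.9]
grip_width: 0.0503
```

```bash
python3 - <<'E'
from h import *
out=[]
for n in("side","top"):
    p,d=vision.camera(n);np.savez(f"pics/{n}6.npz",p=p,d=d);out.append(cv2.resize(p[:,:,::-1],(400,300)))
    P=cloud(n,d);r=np.hypot(P[...,0]-.488,P[...,1]+.1925)
    S=cv2.cvtColor(p,cv2.COLOR_RGB2HSV)[...,1]
    q=P[(r<.055)&(d>0)&(P[...,2]>.105)&(P[...,2]<.119)&(S<90)]
    A=np.c_[q[:,:2]-[.488,-.1925],np.ones(len(q))];c=np.linalg.lstsq(A,q[:,2],rcond=None)[0]
    print(n,"paper top",len(q),"z,median",c[2],np.median(q[:,2]),"tilt deg",np.degrees(np.hypot(*c[:2])),"circ",cv2.minEnclosingCircle((q[:,:2]*1000).astype(np.float32)))
    b=P[(r<.03)&(d>0)&(P[...,2]>.145)&(P[...,2]<.16)];print("block top",np.median(b,0),len(b))
o=ctrl.get_obs();print(o['ee_pos'],o['force'],o['time_s'])
cv2.imwrite("pics/both6.png",cv2.hconcat(out))
E
python3 roll.py pics/side6.npz .056
```

```text
side paper top 461 z,median 0.11276471004720198 0.11271359308481244 tilt deg 2.227391556897689 circ ((487.09649658203125, -191.27792358398438), 46.77948760986328)
block top [ 0.48617771 -0.18665568  0.15211504] 130
top paper top 856 z,median 0.1120632396008918 0.11196725510575434 tilt deg 0.16617206491462436 circ ((488.2886657714844, -191.5240020751953), 45.9875602722168)
block top [ 0.48768615 -0.1911163   0.15184821] 170
[0.53728669 0.00861944 0.25500404] [-0.18356512  0.65174384  0.18377589] 8.1667
paper side 273 (array([ 0.48810055, -0.19348686]), np.float64(0.0010734631133035894))
red 9 [ 0.4563 -0.1832  0.114 ]
```

View pics/both6.png

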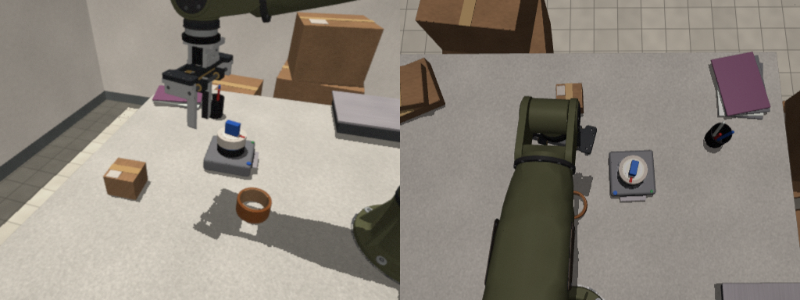

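The roll sits seated, level and on the axis. Paper top is at 0.112 and block top at 0.152, matching the expected values. The tape, carton and marker cup appear where they were, and the arm is clear, so I'll hand in.

```bash
python3 -c "
from station import ticket
print(ticket.hand_in())"
```

```text
the job is handed in; nothing more can be done
None
```

The label roll is seated in the dispenser cup and released, and the job is handed in; the hand-in gives no verdict.

- **How it went in:** Both depth views showed the key at about 166° azimuth, so I turned the roll about 9.5° in the air to match. I then lowered it in steps of about 1–1.5 mm. It passed key height without resistance and reached the floor at about 15 N, so no searching turn under contact was needed.
- **Final position:** The paper top measured 0.112 m and the block top 0.152 m, both as expected for a fully seated roll. The roll is within about 1–1.5 mm of the cup axis.
- **Surroundings:** The tape, carton and marker cup looked unmoved; I judged this by eye and did not measure it. The arm stood clear with the wrist force near zero, at about 8 s.
- **Disagreement:** On tilt, the top camera gave 0.2°. The side camera gave 2.2°, probably because of the paper's side face and pixel noise at its steep angle. Both are under the 3.5° limit.

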